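# Clear the specimen case and hold its lid open

### The arm

A 6-joint arm with a two-finger parallel gripper is mounted at the origin on the work surface. World frame = base frame: x ahead of the robot, y to its left, z up, the work surface at z = 0. Lengths are in m, angles in rad, forces in N, time in s.
With the tool pointing down it reaches from about 0.25 to 0.775 m from the base axis. Payload 8.9 kg.
Tool frame: the origin (TCP) lies at the very end of the fingers, on their centre line; the grasp point (between the pads) lies 19 mm behind it (grasp_offset is the distance from the TCP to the grasp point, in m); z points along the fingers, y is the line along which they close (so a half turn about z gives the same grasp; the last joint's range is limited). The gripper opens to 85 mm and grips with 20 to 120 N. Pads are 22 mm wide; open, the fingers measure 114 mm over their backs; the gripper's body (76 mm by 85 mm) begins 54 mm behind the grasp point. The pads swing forward as they close: fully open they stand 13 mm farther back than shut.
Start: joints at [0.967, 0.291, -0.153, 1.127, 0, 1.431], TCP at [0.235, 0.469, 0.231] pointing down, gripper open.
Joint ranges: [-2.52, 2.52], [-0.91, 1.74], [-1.3, 1.37], [-1.96, 2.02], [-1.52, 1.47], [-3.14, 3.14]. Speed limits (rad/s): [2.22, 2.22, 2.79, 3.14, 3.14, 3.14].

### API

Orientations are given as [roll, pitch, yaw] about the fixed x, y, z axes, in that order (R = Rz(yaw) Ry(pitch) Rx(roll)).
In Python, from station import observe, get_image, job_done, grasp_offset gives the robot as it stands.
- The arm moves only by the shell command python3 -m crank 'ROWS' [FORCE]. ROWS is JSON, a list that holds one entry, the list of rows, each a list of 5 numbers: the shift along the tool's x, y, z as a fraction of full scale, then the turn about the tool's z as a fraction of full scale, then the closure, from -1 (fully open) to 1 (shut). A call has 1 to 12 rows; each row shifts and turns the commanded pose from where the row before left it, along the tool's axes as they then stand; what a row does not reach is not made up. Full scale, the value 1, is 30 mm for a shift and 0.08 rad for a turn. A row lasts 1/8 s, in which the tool goes at most 62.5 mm and 10.7 degrees, less where a joint would pass 70% of its speed; a pose out of reach is approached as far as the arm can. A call with a number of a shift or a turn outside -1 to 1 is refused whole. A call with a gripper value outside its range is refused whole. The fingers move at their own pace and stop on an object; FORCE is the grip in N (left out, the last holds). Time passes only in rows, so rows that do not move let the fingers close. It gives the time, the measured TCP pose, the force, the opening and the grip force at its end, in the units of the state.
- observe(): the state, without advancing time (a new reading comes with each control period).
- get_image(name): name is "scene" or "side" or "wrist"; returns a dict with "pixels" (400x640x3 uint8, red, green, blue), "fx", "fy", "cx", "cy" (pixels), "k1" (the pictures are not rectified: a ray, as slopes to the right and down, at radius r is drawn at 1 + k1 r^2 times it, then the intrinsics apply), "position" and "rotation" of the camera in the world; the wrist camera has in their place "hand_eye" (4x4, takes a point from camera to tool coordinates, whose origin is the TCP and whose axes are the flange's). Camera axes: x right, y down, z forward; pixel columns grow to the right and rows downward; lengths in m; the calibration is good to about 2 mm. A picture is of the moment at which its call begins: read the wrist's pose just before it. There is no depth.
- job_done(): hands the job in; it is judged then, once.
The state is a dict: "time": time; "joint_positions": joint angles; "qvel": joint speeds; "joint_torque": joint torques, N m; "eef_pos": TCP position; "orientation": TCP orientation; "contact_force": force on the tool from outside, world axes, zero at the start; "ft_torque": the same for the moment, N m; "width": finger opening in m; "grasp_force": force on a finger pad.
Only numpy, scipy, OpenCV 4.12 (cv2) and the standard library are available. Lean on these libraries where they do the work, as an engineer would, in place of code of your own. Each camera call takes 0.05 s, during which the arm holds its last target. There are 200 camera calls.

### The job

A small square amber bottle has toppled onto the lid of the green specimen case: stand it upright, in the middle of the round cork mat, and let go of it there without dropping it. Then open the case's lid, which falls shut by itself, to 60 degrees and hold it there with the gripper so that the fossil can be looked at: finish still holding the lid, never let it slam, and leave the rock, the jar and the brush alone.

Things in the scene. Friction and masses are not known exactly. Their poses are not given: they have to be found in the camera images.
- case: Open-topped green plastic tub, 180 (x) x 220 (y) x 75 (z) mm, fixed to the bench. Origin: centre of its underside. Its front (-x side) faces roughly towards the robot; its lid is hinged along the top of its far (+x) side. A dark foam bed with a grey fossil slab fills the lower part inside (up to 55 mm above the bench). Placed on the left or on the right, turned up to about 15 degrees.
- lid (a joint): Opening angle of the lid in rad: 0 closed (lid level), growing as the front edge rises; 60 degrees = 1.047; stop at 1.35. The lid is a flat grey plate 190 (hinge to front edge) x 230 x 8 mm, about 0.5 kg, top face 83.5 mm above the bench when closed; it swings freely and falls shut from any angle unless held.
- lid_tab (a point): Centre of the yellow lifting tab that stands forward from the middle of the lid's front edge: a flat tongue 10 mm thick, 40 mm wide (along the hinge), reaching 45 mm forward of the lid's front edge. This point is 26 mm forward of that edge, 31 mm in front of the tub's front wall, 211 mm from the hinge axis and 80.5 mm above the bench when closed. There is free space below the tab. Its axes turn with the lid; closed, they are parallel to the case's.
- lid_hinge (a point): Middle of the lid's hinge axis, 75.5 mm above the bench at the far top edge of the tub. The hinge axis is this frame's y axis (case y).
- bottle: Square amber glass bottle with a paper label and a round black cap, about 0.15 kg: body 36 x 36 mm in section and 80 mm tall, cap 26 mm in diameter, 106 mm tall in all. Origin: centre of its base; its z axis runs from the base to the cap. At the start it lies flat on one side on the closed lid, its axis 18 mm above the lid's top face, its cap pointing roughly towards the robot (within about 25 degrees of the case's front direction).
- mat_top (a point): Centre of the top face of a round cork mat, 120 mm in diameter and 4 mm thick, fixed on the bench on the side away from the case.
- rock: Bystander: grey stone fragment, 70 x 50 x 40 mm, loose on the bench in front. Origin: centre of its underside.
- jar: Bystander: clear jar with a black screw cap, 68 mm in diameter, 95 mm tall, standing loose on the left of the bench. Origin: centre of its underside.
- brush: Bystander: brush with a yellow handle, lying loose on the right of the bench, about 200 mm long. Origin: its underside near its middle.
Mind the look-alikes: they are no part of the job. Of the things shaped like the part that bears mat_top, the cork one is meant.

How it is judged:
On the way:
1. the bottle stands upright on the cork mat, released, with the lid still shut (angle between bottle's own z axis and vertical below 0.12 rad and horizontal distance between bottle and mat_top below 0.042 m and z of bottle in the frame of mat_top between -0.004 and 0.005 m and contact force between the fingers and bottle below 0.1 N and linear speed of bottle below 0.05 m/s and value of joint lid below 0.1 rad), for 0.3 s.
At the end, for the whole second after the job is handed in: The bottle stands released and at rest on the mat, within 7 degrees of upright and 42 mm of the mat's centre; the lid stands still at 60 degrees, give or take 7 (0.927 to 1.167 rad), held by the fingers (over 0.3 N); no loose thing touches case or lid (angle between bottle's own z axis and vertical below 0.12 rad and horizontal distance between bottle and mat_top below 0.042 m and z of bottle in the frame of mat_top between -0.004 and 0.005 m and contact force between the fingers and bottle below 0.1 N and linear speed of bottle below 0.05 m/s and value of joint lid between 0.927 and 1.167 rad and velocity of joint lid between -0.08 and 0.08 rad/s and contact force between the fingers and case above 0.3 N and contact force between each of bottle, rock, jar, brush and case below 0.05 N); the arm keeps its last pose, push and grip.
It fails at once if the lid is lifted while the bottle is still on it (value of joint lid above 0.12 rad and contact force between bottle and case above 0.1 N).
It fails at once if the bottle is dropped (moving faster than 0.7 m/s out of the gripper) (linear speed of bottle above 0.7 m/s and contact force between the fingers and bottle below 0.05 N).
It fails at once if the lid slams (falls faster than 2.5 rad/s) (velocity of joint lid below -2.5 rad/s).
It fails at once if the rock, the jar or the brush is moved more than 30 mm (distance of any of rock, jar, brush from where it was at the start of the episode above 0.03 m).
It also fails if it takes over 64 s, if anything falls off the work surface, if the arm or the gripper's body presses on something with over 40 N, if the wrist force passes 120 N, or if a joint passes its speed limit or range.

## Working session

There is one attempt and no reset: what is moved stays moved. The work goes in short steps, Python scripts to look and compute and a shell command to move; the robot and the scene stay as the last step left them, time stands still between calls to the robot, and variables do not carry over. Pictures are saved under pics/ and viewed, at most 10 in all, crops included, and the job is handed in when it is done.

```bash
ls; mkdir -p pics; python3 - <<'E'
from station import *
import cv2
print(observe(), grasp_offset)
for n in("scene","side"):
    d=get_image(n); print({k:v for k,v in d.items() if k!="pixels"})
    cv2.imwrite(f"pics/{n}0.png",d["pixels"][:,:,::-1])
E
```

```text
pics
{'time': 0.0, 'joint_positions': array([ 9.66682641e-01,  2.91284481e-01, -1.54121418e-01,  1.12666985e+00,
       -2.55350795e-05,  1.43146930e+00]), 'qvel': array([ 0.00045822,  0.00179668, -0.00066076,  0.00074372,  0.0004049 ,
       -0.00058039]), 'joint_torque': array([ 1.93823238e-03, -5.37148869e+01,  3.31368613e+01,  1.58119609e-02,
       -1.18390467e-04, -1.15188286e-05]), 'eef_pos': array([0.23509508, 0.46894533, 0.23073194]), 'orientation': array([-3.14032208e+00, -1.52394751e-04,  2.67680591e+00]), 'contact_force': array([ 0.58736054, -0.09550414,  0.23904389]), 'ft_torque': array([-0.01043754, -0.00849853, -0.00482808]), 'grasp_force': 0.0, 'width': 0.08588140271883883} 0.0187
{'fx': 430.13712793500235, 'fy': 430.13712793500235, 'cx': 314.68937681641717, 'cy': 197.4774702545937, 'k1': -0.09978740923909654, 'position': array([1.54958786, 0.22033959, 0.91070933]), 'rotation': array([-2.26812397,  0.01204394,  1.78230951])}
{'fx': 386.48158804306746, 'fy': 386.48158804306746, 'cx': 321.32149103924587, 'cy': 199.87343880783024, 'k1': -0.07396741690911572, 'position': array([ 0.10661843, -0.61673047,  0.97809572]), 'rotation': array([-2.42217248, -0.01738518, -0.58499658])}
```

View pics/scene0.png

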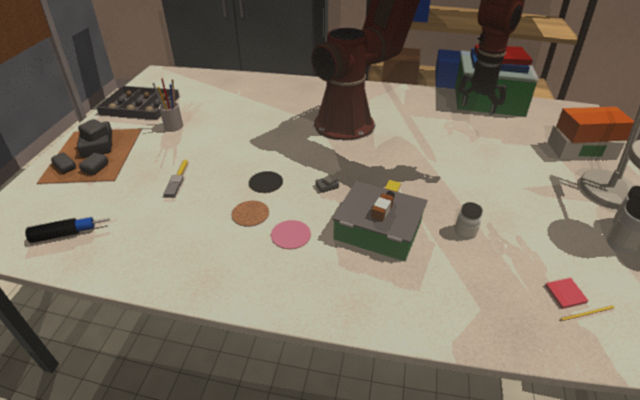

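View pics/side0.png

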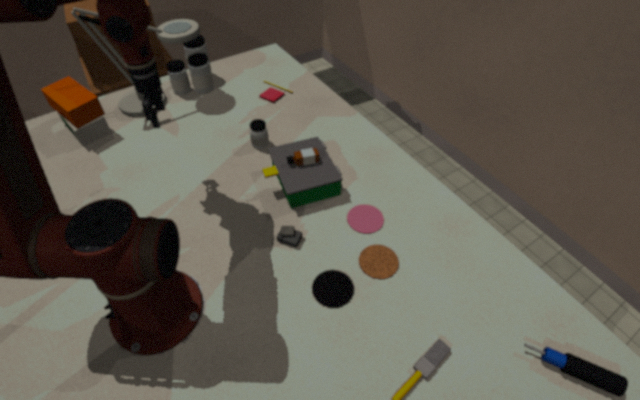

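The scene view shows the case around (380,218), the bottle at (383,205), the yellow tab at (393,186) and the cork mat at (250,213). In the side view the cork is at (379,262) and the bottle at (305,157). I'll enlarge both for precise pixels.

```bash
cat > h.py <<'E'
import numpy as np, cv2
from scipy.spatial.transform import Rotation as Ro
def ray(d,px,T=None):
    K=np.array([[d["fx"],0,d["cx"]],[0,d["fy"],d["cy"]],[0,0,1]])
    u=cv2.undistortPoints(np.array(px,float).reshape(-1,1,2),K,np.array([d["k1"],0,0,0,0.]))[:,0]
    v=np.c_[u,np.ones(len(u))]
    if T is None: R,p=Ro.from_euler("xyz",d["rotation"]).as_matrix(),np.array(d["position"])
    else: R,p=T[:3,:3],T[:3,3]
    return p,v@R.T
def at(d,px,z,T=None):
    p,v=ray(d,px,T); return p+v*((z-p[2])/v[:,2])[:,None]
def proj(d,P,T=None):
    if T is None: R,p=Ro.from_euler("xyz",d["rotation"]).as_matrix(),np.array(d["position"])
    else: R,p=T[:3,:3],T[:3,3]
    K=np.array([[d["fx"],0,d["cx"]],[0,d["fy"],d["cy"]],[0,0,1]])
    rv=cv2.Rodrigues(R.T)[0]; 
    return cv2.projectPoints(np.array(P,float).reshape(-1,1,3),rv,-R.T@p,K,np.array([d["k1"],0,0,0,0.]))[0][:,0]
def tool(s):
    T=np.eye(4);T[:3,:3]=Ro.from_euler("xyz",s["orientation"]).as_matrix();T[:3,3]=s["eef_pos"];return T
E
python3 - <<'E'
from h import *
from station import *
a=get_image("scene");b=get_image("side")
cs=cv2.resize(a["pixels"][175:262,325:440],None,fx=6,fy=6,interpolation=cv2.INTER_CUBIC)
cb=cv2.resize(b["pixels"][130:215,255:350],None,fx=6,fy=6,interpolation=cv2.INTER_CUBIC)
cv2.imwrite("pics/c1.png",cs[:,:,::-1]);cv2.imwrite("pics/c2.png",cb[:,:,::-1])
for d,n in((a,(250,213)),(b,(379,262))):
    hsv=cv2.cvtColor(d["pixels"],cv2.COLOR_RGB2HSV)
    ref=hsv[n[1]-4:n[1]+5,n[0]-4:n[0]+5].reshape(-1,3).mean(0)
    m=(abs(hsv[...,0]-ref[0])<6)&(hsv[...,1]>0.6*ref[1]); m=m.astype(np.uint8)
    _,L,st,c=cv2.connectedComponentsWithStats(m); k=L[n[1],n[0]]
    print(ref,st[k],c[k],at(d,[c[k]],.004))
    print(at(d,[[st[k][0],c[k][1]],[st[k][0]+st[k][2],c[k][1]]],.004))
E
```

```text
[ 12.45679012 131.77777778 148.86419753] [232 201  37  25 741] [249.82860999 212.88394062] [[ 0.60800517 -0.2029283   0.004     ]]
[[ 0.61932427 -0.25877106  0.004     ]
 [ 0.59592605 -0.14319255  0.004     ]]
[ 13.56790123 159.58024691 111.        ] [ 359  245   40   34 1034] [378.32688588 261.46034816] [[ 0.60031274 -0.2075027   0.004     ]]
[[ 0.55222311 -0.17616888  0.004     ]
 [ 0.65196967 -0.24126804  0.004     ]]
```

View pics/c1.png

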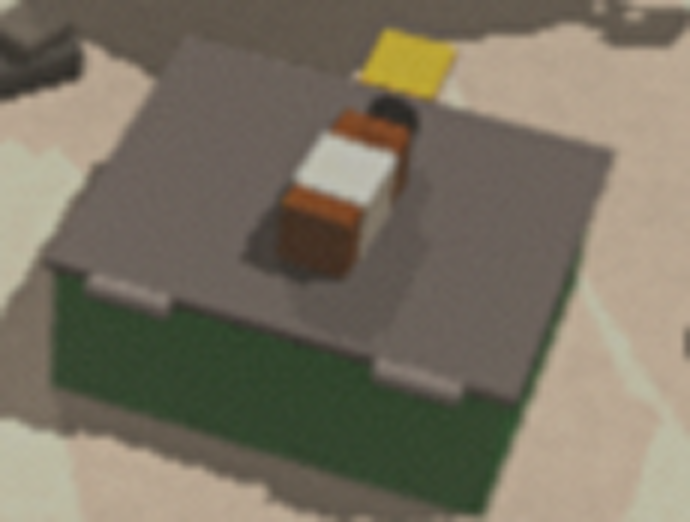

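View pics/c2.png

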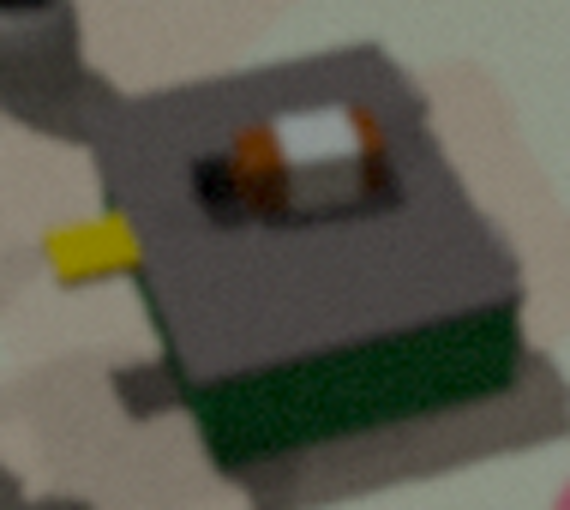

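```bash
python3 - <<'E'
from h import *
from station import *
np.set_printoptions(precision=4,suppress=True)
a=get_image("scene");b=get_image("side")
f=lambda L,o:(np.array(L)+.5)/6-.5+np.array(o)
A=f([[183,38],[615,152],[522,402],[45,263]],(325,175));B=f([[200,385],[92,108],[375,45],[520,295]],(255,130))
LA=at(a,A,.0835);LB=at(b,B,.0835)   # FR,FL,BL,BR
TA=at(a,f([[383,30],[456,48],[435,99],[361,82]],(325,175)),.0855);TB=at(b,f([[65,283],[45,235],[123,212],[140,265]],(255,130)),.0855)
for n,L,T in(("scene",LA,TA),("side",LB,TB)):
    print(n,L[:,:2].tolist(),"\n ctr",L.mean(0),"sides",[np.linalg.norm(L[i]-L[i-1]) for i in range(4)])
    e=(L[2]+L[3]-L[0]-L[1]);print(" yaw x",np.degrees(np.arctan2(e[1],e[0])), "tab",T.mean(0))
    e=(L[1]+L[2]-L[0]-L[3]);print(" yaw y",np.degrees(np.arctan2(-e[0],e[1])))
bt=at(a,f([[345,110],[412,128],[360,215],[282,193]],(325,175)),.1195)
print("bottle top",bt[:,:2].tolist(),bt.mean(0));e=bt[0]+bt[1]-bt[2]-bt[3];print(np.degrees(np.arctan2(e[1],e[0])),np.linalg.norm(e)/2)
bb=at(b,f([[205,182],[382,150]],(255,130)),.1015);print("side cap,base approx",bb)
E
```

```text
scene [[0.4822605641790705, 0.11057340928191654], [0.531614385542597, 0.33424571554270627], [0.7149346520723261, 0.29585017997774044], [0.6667382269887058, 0.07092120223703341]] 
 ctr [0.5989 0.2029 0.0835] sides [np.float64(0.18869103211132154), np.float64(0.2290526146351606), np.float64(0.1872979905707786), np.float64(0.23003465047318525)]
 yaw x -11.980604563316323 tab [0.484  0.2281 0.0855]
 yaw y -12.268216318058434
side [[0.47873432772026664, 0.10549224982857952], [0.5352792370026466, 0.32724319659658974], [0.7053212572630059, 0.2866329316229369], [0.6569725645553159, 0.06915718602561272]] 
 ctr [0.5941 0.1971 0.0835] sides [np.float64(0.18190411191513178), np.float64(0.22884669357074286), np.float64(0.17482414671736493), np.float64(0.22278531372075383)]
 yaw x -12.458197906263157 tab [0.4795 0.2224 0.0855]
 yaw y -13.431478770700986
bottle top [[0.5696786580862365, 0.20009087244425602], [0.5769910775882141, 0.23292788607474701], [0.6447109840773875, 0.21393257310649968], [0.636396795271989, 0.17692334656676714]] [0.6069 0.206  0.1195]
162.58738464563515 0.07044730755442821
side cap,base approx [[0.5497 0.2202 0.1015]
 [0.6466 0.1896 0.1015]]
```

The scene crop shows the lid corners at crop pixels (183,38), (615,152), (522,402) and (45,263), with the bottle body at about (345,165) and its cap pointing at the tab. The side crop agrees. The lid side lengths come out as specified, and the two cameras differ by about 6 mm. Next I'll move above the bottle and refine with the wrist camera.

```bash
python3 -m crank '[[[0,0,0,-1,-1],[0,0,0,-1,-1],[-1,-0.35,0,0,-1],[-1,-0.35,0,0,-1],[-1,-0.35,0,0,-1],[-1,-0.35,0,0,-1],[-1,-0.35,0,0,-1],[-1,-0.35,0,0,-1],[-1,-0.35,0,0,-1],[-1,-0.35,0,0,-1],[-1,-0.35,0,0,-1],[-1,-0.35,0,0,-1]]]' 20
python3 -m crank '[[[-0.9,-0.3,0,0,-1],[-0.9,-0.3,0,0,-1],[-0.9,-0.3,0,0,-1],[-0.9,-0.3,0,0,-1],[0,0,0,0,-1],[0,0,0,0,-1]]]'
python3 - <<'E'
from h import *
from station import *
s=observe();d=get_image("wrist");T=tool(s)@np.array(d["hand_eye"])
print(d["hand_eye"],s["contact_force"],T)
cv2.imwrite("pics/w1.png",d["pixels"][:,:,::-1])
np.savez("w1.npz",T=T,**{k:d[k] for k in("fx","fy","cx","cy","k1")})
E
```

```text
time: 1.8
eef_pos: [0.4907, 0.2784, 0.2312]
orientation: [-3.142, -0.0, 2.837]
contact_force: [0.7, 0.0, -0.3]
width: 0.0854
grasp_force: 0.0
time: 2.55
eef_pos: [0.5817, 0.2126, 0.2311]
orientation: [-3.141, -0.001, 2.837]
contact_force: [0.7, -0.0, 0.6]
width: 0.0855
grasp_force: 0.0
[[-6.25884143e-04 -9.64602603e-01 -2.63707085e-01  6.70286388e-02]
 [ 9.99999445e-01 -3.80343723e-04 -9.82162656e-04  2.06189883e-04]
 [ 8.47097321e-04 -2.63707553e-01  9.64602306e-01 -1.42597712e-01]
 [ 0.00000000e+00  0.00000000e+00  0.00000000e+00  1.00000000e+00]] [ 0.71391125 -0.00080048  0.60436658] [[ 3.00727555e-01  9.20210948e-01  2.50548896e-01  5.17889999e-01]
 [ 9.53709600e-01 -2.89897667e-01 -7.99833856e-02  2.32917828e-01]
 [-9.68046549e-04  2.63004096e-01 -9.64794231e-01  3.73760137e-01]
 [ 0.00000000e+00  0.00000000e+00  0.00000000e+00  1.00000000e+00]]
```

View pics/w1.png

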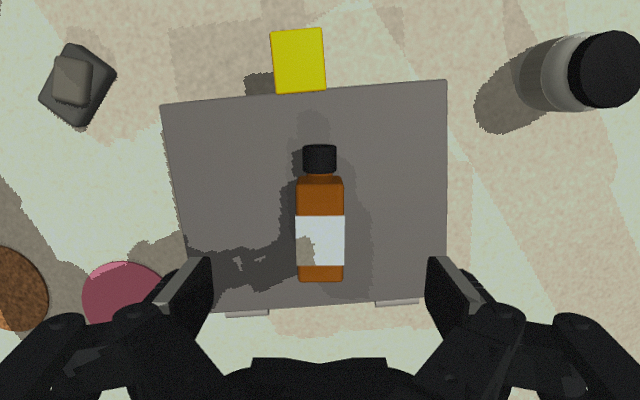

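The wrist image shows the bottle nearly vertical: cap tip at (320,146), body from about y=180 to y=281 and x 296–344. The tab corners are at (270,31), (322,28), (326,91) and (276,94).

```bash
python3 - <<'E'
from h import *
np.set_printoptions(precision=4,suppress=True)
d=np.load("w1.npz");T=d["T"]
b=at(d,[[296.5,182],[343,182],[343.5,268],[298,268]],.1195,T);print(b,[np.linalg.norm(b[i]-b[i-1]) for i in range(4)])
c=at(d,[[319.5,146]],.1015,T);e=at(d,[[320.5,282]],.1015,T);print("cap tip,base",c,e,np.linalg.norm(c-e))
ax=(c-e)[0];print("axis deg",np.degrees(np.arctan2(ax[1],ax[0])))
t=at(d,[[270,31],[322,28],[326,91],[276,94]],.0855,T);print("tab",t,t.mean(0))
l=at(d,[[160,104],[446,80]],.0835,T);v=l[1]-l[0];print("lid front",l,l.mean(0),np.linalg.norm(v),"case yaw",np.degrees(np.arctan2(-v[0],v[1])))
E
```

```text
[[0.5648 0.201  0.1195]
 [0.5749 0.2331 0.1195]
 [0.6403 0.2142 0.1195]
 [0.6297 0.1806 0.1195]] [np.float64(0.06803508926938738), np.float64(0.03364770274216964), np.float64(0.06805241800022035), np.float64(0.03527271375286246)]
cap tip,base [[0.547  0.2241 0.1015]] [[0.6555 0.1909 0.1015]] 0.11353162133438431
axis deg 162.95858154301607
tab [[0.4552 0.2142 0.0855]
 [0.465  0.2519 0.0855]
 [0.5097 0.2412 0.0855]
 [0.5001 0.2036 0.0855]] [0.4825 0.2277 0.0855]
lid front [[0.4783 0.1127 0.0835]
 [0.5291 0.3332 0.0835]] [0.5037 0.223  0.0835] 0.22625395115804428 case yaw -12.9738618165838
```

```bash
python3 -m crank '[[[-0.2,0,0.9,0,-1],[0,0,1,0,-1],[0,0,1,0,-1],[0,0,1,0,-1],[0,0,0.9,0,-1],[0,0,0,0,-1],[0,0,0,0,-1]]]' 20
python3 -m crank '[[[0,0,0,0,1],[0,0,0,0,1],[0,0,0,0,1],[0,0,0,0,1],[0,0,0,0,1],[0,0,0,0,1],[0,0,0,0,1],[0,0,0,0,1]]]' 20
```

```text
time: 3.48
eef_pos: [0.5882, 0.2111, 0.0886]
orientation: [3.141, 0.001, 2.837]
contact_force: [0.3, -1.0, 0.4]
width: 0.0852
grasp_force: 0.0
time: 4.47
eef_pos: [0.5883, 0.2107, 0.0879]
orientation: [3.141, 0.001, 2.837]
contact_force: [-0.6, 0.6, 5.4]
width: 0.0359
grasp_force: 22.8
```

```bash
python3 -m crank '[[[0,0,-0.3,0,1],[0,0,-0.5,0,1],[0,0,-0.8,0,1],[0,0,-1,0,1],[0,0,-1,0,1],[0,0,-1,0,1],[0,0,0,0,1],[0,0,0,0,1]]]' 20
python3 - <<'E'
from h import *
from station import *
a=get_image("side");b=get_image("wrist")
c=cv2.resize(a["pixels"][60:260,220:420],(400,400),interpolation=cv2.INTER_CUBIC)
w=cv2.resize(b["pixels"],(400,250))
o=np.zeros((400,800,3),np.uint8);o[:,:400]=c;o[:250,400:]=w
cv2.imwrite("pics/g1.png",o[:,:,::-1])
E
```

```text
time: 5.48
eef_pos: [0.5875, 0.2105, 0.2247]
orientation: [-3.141, -0.001, 2.837]
contact_force: [0.5, 0.5, -2.2]
width: 0.0357
grasp_force: 22.1
```

View pics/g1.png

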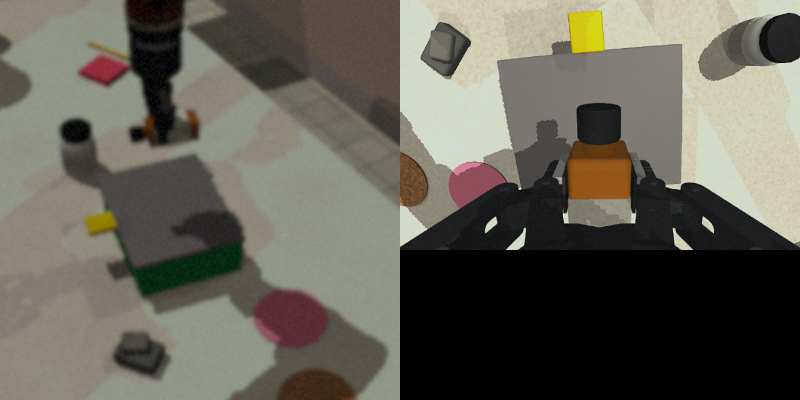

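The bottle is held rigidly horizontal, with the body gripped squarely and the cap forward, so it did not swing. The tool stays vertical, so I'll turn the bottle within the pads. I'll hang the base outside the lid's right edge, cap over the lid, and press down gently so the edge tips the cap up.

```bash
python3 -m crank '[[[0,0,0,1,1],[0,0,0,1,1],[0,0,0,1,1],[0,0,0,1,1],[0,0,0,1,1],[0,0,0,1,1],[0,0,0,1,1],[0,0,0,1,1],[0,0,0,1,1],[0,0,0,1,1],[0,0,0,1,1],[0,0,0,1,1]]]' 20
python3 -m crank '[[[0,0,0,1,1],[0,0,0,1,1],[0,0,0,1,1],[0,0,0,1,1],[0,0,0,1,1],[0,0,0,1,1],[0,0,0,0.55,1],[-1,0.1,0,0,1],[-1,0.1,0,0,1],[-1,0.1,0,0,1],[-1,0.1,0,0,1],[-1,0,0,0,1]]]'
python3 -m crank '[[[0,0,1,0,1],[0,0,1,0,1],[0,0,1,0,1],[0,0,0.6,0,1],[0,0,0.4,0,1],[0,0,0,0,1],[0,0,0,0,1]]]'
```

```text
time: 7.08
eef_pos: [0.5873, 0.2104, 0.2241]
orientation: [-3.14, -0.0, 1.874]
contact_force: [0.7, 0.6, -1.1]
width: 0.0357
grasp_force: 22.0
time: 8.57
eef_pos: [0.5665, 0.0605, 0.2242]
orientation: [-3.14, 0.0, 1.353]
contact_force: [0.4, 0.0, -1.6]
width: 0.0355
grasp_force: 22.0
time: 9.45
eef_pos: [0.5676, 0.0615, 0.1059]
orientation: [3.141, -0.0, 1.353]
contact_force: [-0.3, -0.2, -1.0]
width: 0.0359
grasp_force: 21.9
```

```bash
python3 -m crank '[[[0,0,0.4,0,1],[0,0,0.3,0,1],[0,0,0,0,1],[0,0,0,0,1]]]'
python3 -m crank '[[[0,0,0.15,0,1],[0,0,0.15,0,1],[0,0,0.1,0,1],[0,0,0,0,1]]]'
python3 - <<'E'
from h import *
from station import *
a=get_image("side");b=get_image("wrist");e=get_image("scene")
o=np.zeros((600,800,3),np.uint8);o[:400,:400]=cv2.resize(a["pixels"][120:260,250:390],(400,400),interpolation=cv2.INTER_CUBIC)
o[:400,400:]=cv2.resize(e["pixels"][130:270,290:430],(400,400),interpolation=cv2.INTER_CUBIC)
o[400:,:320]=cv2.resize(b["pixels"],(320,200))
cv2.imwrite("pics/g2.png",o[:,:,::-1])
E
```

```text
time: 9.95
eef_pos: [0.5671, 0.0615, 0.0843]
orientation: [-3.141, 0.0, 1.353]
contact_force: [-0.5, 0.5, -2.0]
width: 0.0361
grasp_force: 20.4
time: 10.45
eef_pos: [0.5674, 0.0601, 0.073]
orientation: [3.14, 0.003, 1.352]
contact_force: [-2.0, -7.5, 6.1]
width: 0.0357
grasp_force: 23.3
```

View pics/g2.png

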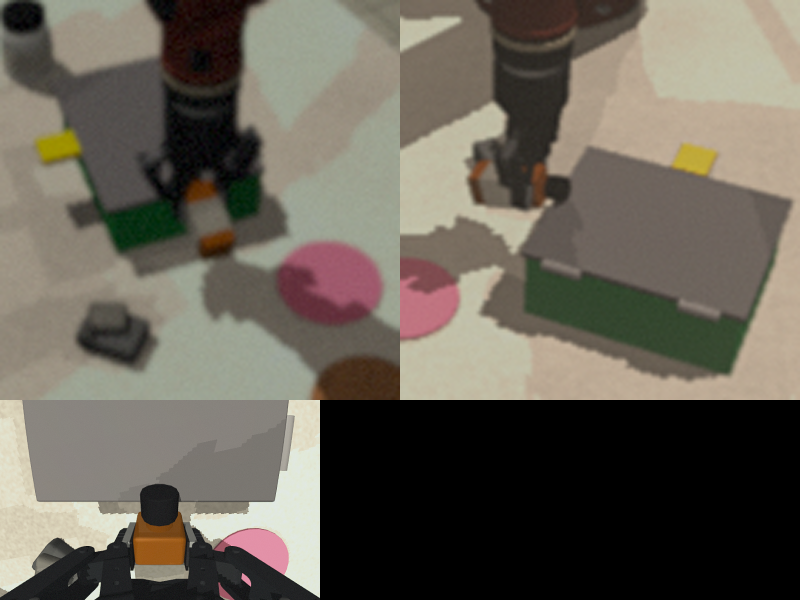

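The image shows the cap resting on the lid's right edge and the bottle starting to tilt, with the base hanging outside. I'll continue down in small steps and watch the force.

```bash
python3 -m crank '[[[-0.1,0,0.15,0,1],[-0.05,0,0.2,0,1],[-0.05,0,0.2,0,1],[0,0,0,0,1]]]'
python3 -m crank '[[[0,0,0.2,0,1],[0,0,0.2,0,1],[0,0,0.1,0,1],[0,0,0,0,1]]]'
python3 - <<'E'
from h import *
from station import *
a=get_image("side");b=get_image("wrist");e=get_image("scene")
o=np.zeros((600,800,3),np.uint8);o[:400,:400]=cv2.resize(a["pixels"][120:260,250:390],(400,400),interpolation=cv2.INTER_CUBIC)
o[:400,400:]=cv2.resize(e["pixels"][130:270,290:430],(400,400),interpolation=cv2.INTER_CUBIC)
o[400:,:320]=cv2.resize(b["pixels"],(320,200))
cv2.imwrite("pics/g3.png",o[:,:,::-1])
E
```

```text
time: 11.1
eef_pos: [0.5664, 0.0549, 0.056]
orientation: [3.14, 0.001, 1.352]
contact_force: [0.5, -4.9, 0.4]
width: 0.0359
grasp_force: 24.4
time: 11.6
eef_pos: [0.5662, 0.0552, 0.0409]
orientation: [3.141, 0.001, 1.352]
contact_force: [0.3, -5.1, 0.2]
width: 0.036
grasp_force: 25.2
```

View pics/g3.png

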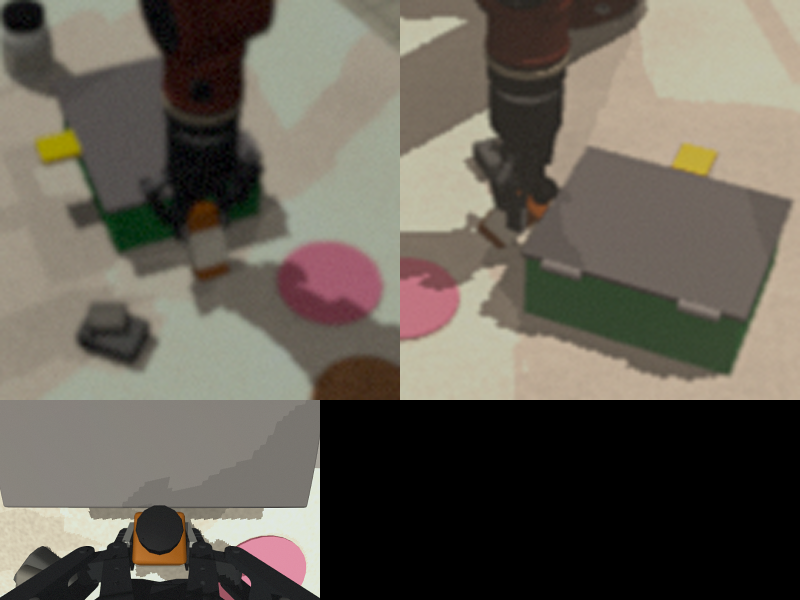

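The bottle is now tilted about 60°, and the wrist view looks almost onto the cap. I'll raise it a little to keep the base clear of the bench, then push it towards the edge to near vertical.

```bash
python3 -m crank '[[[0,0,-0.2,0,1],[0,0,-0.1,0,1],[0.1,0,0,0,1],[0.1,0,0,0,1],[0.1,0,0,0,1],[0.05,0,0,0,1],[0,0,0,0,1]]]'
python3 - <<'E'
from h import *
from station import *
b=get_image("wrist");e=get_image("scene")
o=np.zeros((400,800,3),np.uint8)
o[:,400:]=cv2.resize(e["pixels"][150:250,300:400],(400,400),interpolation=cv2.INTER_CUBIC)
o[:,:400]=b["pixels"][:,120:520]
cv2.imwrite("pics/g4.png",o[:,:,::-1])
E
```

```text
time: 12.62
eef_pos: [0.5672, 0.0625, 0.0497]
orientation: [-3.141, 0.007, 1.351]
contact_force: [-5.0, -18.7, 4.2]
width: 0.0359
grasp_force: 25.6
```

View pics/g4.png

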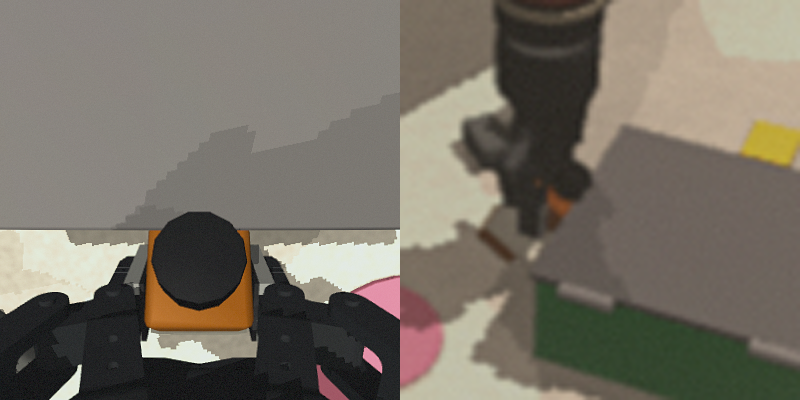

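```bash
cat > tilt.py <<'E'
from h import *
from station import *
def tilt(save=None):
    d=get_image("wrist");H=np.array(d["hand_eye"])
    g=cv2.cvtColor(d["pixels"],cv2.COLOR_RGB2GRAY)
    if save: cv2.imwrite(save,d["pixels"][:,:,::-1])
    for phi in range(40,116,5):
        t=np.radians(phi);c,s=np.cos(t),np.sin(t)
        q=lambda x,y,z:np.array([x*c-z*s,y,-(x*s+z*c)-grasp_offset])  # bottle-in-plane (x along axis, z up) -> tool
        cap=q(45,0,-5.4) if 0 else q(.045,0,-.0054)
        sh=[q(.019,.018*i,-.0054+.018*j) for i in(-1,1) for j in(-1,1)]
        P=proj(d,np.array([cap]+sh),H); print(phi,P.round(0).tolist())
if __name__=="__main__": tilt()
E
python3 tilt.py
```

```text
40 [[320.0, 208.0], [272.0, 206.0], [264.0, 299.0], [368.0, 206.0], [376.0, 299.0]]
45 [[320.0, 219.0], [271.0, 207.0], [264.0, 306.0], [369.0, 207.0], [376.0, 305.0]]
50 [[320.0, 231.0], [270.0, 209.0], [264.0, 311.0], [370.0, 209.0], [376.0, 311.0]]
55 [[320.0, 245.0], [269.0, 211.0], [264.0, 317.0], [371.0, 211.0], [376.0, 317.0]]
60 [[320.0, 259.0], [268.0, 214.0], [265.0, 322.0], [372.0, 214.0], [375.0, 322.0]]
65 [[320.0, 274.0], [267.0, 218.0], [265.0, 327.0], [373.0, 218.0], [375.0, 327.0]]
70 [[320.0, 289.0], [266.0, 222.0], [265.0, 331.0], [374.0, 222.0], [374.0, 331.0]]
75 [[320.0, 305.0], [265.0, 228.0], [266.0, 335.0], [375.0, 227.0], [374.0, 335.0]]
80 [[320.0, 320.0], [264.0, 233.0], [267.0, 339.0], [375.0, 233.0], [373.0, 339.0]]
85 [[320.0, 335.0], [264.0, 240.0], [267.0, 341.0], [376.0, 240.0], [373.0, 341.0]]
90 [[320.0, 349.0], [263.0, 247.0], [268.0, 344.0], [377.0, 247.0], [372.0, 344.0]]
95 [[320.0, 363.0], [262.0, 255.0], [268.0, 346.0], [378.0, 255.0], [371.0, 345.0]]
100 [[320.0, 375.0], [262.0, 263.0], [269.0, 347.0], [379.0, 263.0], [371.0, 347.0]]
105 [[320.0, 385.0], [261.0, 271.0], [270.0, 347.0], [379.0, 271.0], [370.0, 347.0]]
110 [[320.0, 394.0], [261.0, 280.0], [270.0, 347.0], [379.0, 280.0], [369.0, 347.0]]
115 [[320.0, 402.0], [260.0, 289.0], [271.0, 347.0], [380.0, 289.0], [369.0, 347.0]]
```

By the projection, cap centre y≈260 means a tilt of about 60°, and it has stalled against the shoulder. I can finish on the mat: from 60° the base corner is almost beneath the pads, so pressing lightly and dragging backwards will roll it upright. I'll carry it there.

```bash
python3 -m crank '[[[-0.3,0,0,0,1],[0,0,-1,0,1],[0,0,-1,0,1],[-0.9,0.39,0,0,1],[-0.9,0.39,0,0,1],[-0.9,0.39,0,0,1],[-0.9,0.39,0,0,1],[-0.9,0.39,0,0,1],[-0.9,0.39,0,0,1],[-0.9,0.39,0,0,1],[-0.9,0.39,0,0,1],[0,0,0,0,1]]]'
python3 -m crank '[[[0,0,0.8,0,1],[0,0,0.5,0,1],[0,0,0,0,1],[0,0,0,0,1]]]'
python3 - <<'E'
from h import *
from station import *
s=observe();print(s["contact_force"]);b=get_image("wrist");e=get_image("scene")
o=np.zeros((400,800,3),np.uint8)
o[:,400:]=cv2.resize(e["pixels"][130:250,190:310],(400,400),interpolation=cv2.INTER_CUBIC)
o[:,:400]=b["pixels"][:,120:520]
cv2.imwrite("pics/g5.png",o[:,:,::-1])
E
```

```text
time: 14.28
eef_pos: [0.6111, -0.1757, 0.1095]
orientation: [3.141, -0.0, 1.351]
contact_force: [-0.2, -0.4, -1.4]
width: 0.0354
grasp_force: 24.9
time: 14.78
eef_pos: [0.6113, -0.1738, 0.0714]
orientation: [3.141, 0.0, 1.353]
contact_force: [0.6, 1.2, -1.4]
width: 0.0357
grasp_force: 24.9
[ 0.62728098  1.24172794 -1.43101199]
```

View pics/g5.png

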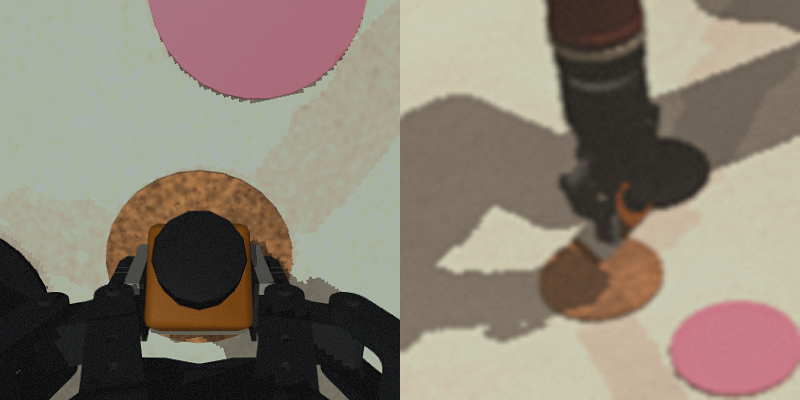

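The image shows the bottle tilted about 60°, laterally centred on the cork mat (rim from (107,250) to (293,250), top at (200,169) in the crop), with the base over the mat. I'll lower it to contact.

```bash
python3 - <<'E'
from h import *
from station import *
s=observe();d=get_image("wrist");T=tool(s)@np.array(d["hand_eye"])
p=at(d,[[320,169.5]],.004,T)[0,:2];print(p,p-.06*np.array([.216,.976]),s["eef_pos"])
E
python3 -m crank '[[[0,0,0.3,0,1],[0,0,0.3,0,1],[0,0,0.1,0,1],[0,0,0,0,1]]]'
python3 -m crank '[[[0,0,0.1,0,1],[0,0,0.1,0,1],[0,0,0,0,1]]]'
```

```text
[ 0.61825784 -0.14566547] [ 0.60529784 -0.20422547] [ 0.61147316 -0.17404752  0.07166039]
time: 15.42
eef_pos: [0.6106, -0.1739, 0.0493]
orientation: [-3.141, -0.0, 1.353]
contact_force: [-0.0, 0.1, -1.1]
width: 0.0358
grasp_force: 24.9
time: 15.8
eef_pos: [0.6112, -0.174, 0.0445]
orientation: [3.141, 0.0, 1.353]
contact_force: [-1.7, 1.1, 5.4]
width: 0.0352
grasp_force: 25.8
```

```bash
python3 -m crank '[[[-0.15,0,0.05,0,1],[-0.15,0,0.05,0,1],[-0.15,0,0,0,1],[0,0,0,0,1]]]'; python3 - <<'E'
from h import *
from station import *
d=get_image("wrist");cv2.imwrite("pics/x.png",d["pixels"][:,:,::-1])
g=cv2.cvtColor(d["pixels"],cv2.COLOR_RGB2HSV)
col=d["pixels"][:,320].astype(int); o=(col[:,0]>col[:,2]*2)&(col[:,0]>60)
dark=col.sum(1)<110
print("dark rows",np.flatnonzero(dark)[[0,-1]],[ (int(r[0]),int(r[-1])) for r in np.split(np.flatnonzero(dark),np.flatnonzero(np.diff(np.flatnonzero(dark))>1)+1)])
E
```

```text
time: 16.3
eef_pos: [0.6088, -0.1861, 0.0433]
orientation: [3.139, -0.002, 1.354]
contact_force: [-5.1, 8.2, 22.0]
width: 0.0356
grasp_force: 28.1
dark rows [228 399] [(228, 241), (243, 243), (245, 255), (257, 266), (268, 268), (270, 276), (278, 278), (282, 282), (285, 287), (289, 289), (293, 294), (296, 297), (300, 300), (302, 304), (306, 307), (309, 309), (313, 313), (315, 316), (318, 318), (321, 322), (324, 329), (364, 399)]
```

The cap centre moved from y=260 to about 279, a tilt of 66°, so it is rolling upright. I'll keep dragging.

```bash
cat > cap.py <<'E'
from h import *
from station import *
d=get_image("wrist");col=d["pixels"][:,320].astype(int);k=np.flatnonzero(col.sum(1)<110);k=k[k<362];print("cap rows",k[0],k[-1])
E
python3 -m crank '[[[-0.15,0,-0.02,0,1],[-0.15,0,0,0,1],[-0.15,0,0,0,1],[0,0,0,0,1]]]'; python3 cap.py
python3 -m crank '[[[-0.12,0,0,0,1],[-0.12,0,0,0,1],[0,0,0,0,1]]]'; python3 cap.py
```

```text
time: 16.85
eef_pos: [0.6057, -0.2002, 0.0425]
orientation: [3.14, -0.001, 1.353]
contact_force: [-0.4, 2.3, 7.4]
width: 0.0357
grasp_force: 26.6
cap rows 230 361
time: 17.27
eef_pos: [0.6046, -0.2073, 0.0425]
orientation: [3.139, -0.001, 1.353]
contact_force: [-0.2, 2.1, 6.8]
width: 0.0357
grasp_force: 26.5
cap rows 230 361
```

```bash
python3 - <<'E'
from h import *
from station import *
d=get_image("wrist")["pixels"].astype(int)
for r in range(160,400,6):
    s=""
    for c in range(230,411,5):
        p=d[r:r+3,c-1:c+2].reshape(-1,3).mean(0)
        s+="#" if p.sum()<130 else "o" if p[0]>p[2]*2.5 else "c" if p[0]>1.45*p[2] else "g" if p.max()-p.min()<25 and p.sum()<400 else "."
    print(r,s)
E
```

```text
160 ccccccccccccccccccccccccccccccccccccc
166 ccccccccccccccccccccccccccccccccccccc
172 ccccccccccccccccccccccccccccccccccccc
178 ccccccccccccccccccccccccccccccccccccc
184 ccccccccccccccccccccccccccccccccccccc
190 ccccccccccccccccccccccccccccccccccccc
196 ccccccccccccccccccccccccccccccccccccc
202 ccccccccccccccccccccccccccccccccccccc
208 ccccccccccccccccccccccccccccccccccccc
214 ccccccccccccccccccccccccccccccccccccc
220 ccccccccccccccccccccccccccccccccccccc
226 cccccccccgggggggggggggggggg.ccccccccc
232 cccccccccoooooooooooooooooooocccccccc
238 cccccccoooooooooooooooooooooocccccccc
244 ccccccgoooooooooooooooooooooocccccccc
250 ccccccgoooooooooooooooooooooocgcccccc
256 cccc#ggooooooo########ooooooocg##cccc
262 cc###ggooooo############ooooo#gg##ccc
268 cc##gggoooo##############oooocgg###cc
274 c###gggoooo###############ooo#ggg###c
280 ###ggg#ooo#################oo#ggg###g
286 #####g#oo###################o#gg#####
292 #####g#o####################o#g######
298 #######o#############################
304 #######o#############################
310 #######o#############################
316 #######o#############################
322 #######o####################o########
328 #######oo###################o########
334 #######oo##################oo########
340 ######g.o##################oog#######
346 ######g..gg###############gggg#######
352 #######....g############gggggg#######
358 ############g##########g#############
364 #####################################
370 #####################################
376 #####################################
382 #####################################
388 #####################################
394 #####################################
```

The character map shows the cap at rows 255–358, centre about 306, so the tilt is about 76°. The corner is now past the pads, so pressing down will finish the turn.

```bash
cat > cap.py <<'E'
from h import *
from station import *
d=get_image("wrist")["pixels"].astype(int)
k=[r for r in range(200,362) if d[r,312:329].sum(1).mean()<150]
o=[r for r in range(200,362) if d[r,312:329,0].mean()>2.5*d[r,312:329,2].mean()]
print("cap",k[0],k[-1],"orange from",o[0])
E
python3 -m crank '[[[-0.05,0,0.1,0,1],[-0.05,0,0,0,1],[0,0,0,0,1]]]'; python3 cap.py
python3 -m crank '[[[-0.05,0,0.1,0,1],[-0.05,0,0,0,1],[0,0,0,0,1]]]'; python3 cap.py
```

```text
time: 17.75
eef_pos: [0.604, -0.2105, 0.0409]
orientation: [3.139, -0.0, 1.353]
contact_force: [-4.2, 3.2, 18.4]
width: 0.0356
grasp_force: 28.2
cap 231 361 orange from 220
time: 18.18
eef_pos: [0.6038, -0.2128, 0.0398]
orientation: [3.137, -0.001, 1.354]
contact_force: [-9.0, 7.9, 37.9]
width: 0.0358
grasp_force: 27.9
cap 217 361 orange from 217
```

```bash
cat > map.py <<'E'
from h import *
from station import *
d=get_image("wrist")["pixels"].astype(int)
for r in range(210,370,6):
    s=""
    for c in range(250,391,5):
        p=d[r:r+3,c-1:c+2].reshape(-1,3).mean(0)
        s+="#" if p.sum()<130 else "o" if p[0]>p[2]*2.5 else "c" if p[0]>1.45*p[2] else "g" if p.max()-p.min()<25 and p.sum()<400 else "."
    print(r,s)
E
python3 -m crank '[[[-0.1,0,-0.05,0,1],[-0.1,0,0,0,1],[-0.1,0,0,0,1],[0,0,0,0,1]]]'; python3 map.py
```

```text
time: 18.73
eef_pos: [0.602, -0.2217, 0.0394]
orientation: [3.138, -0.001, 1.354]
contact_force: [-2.1, 5.7, 18.7]
width: 0.0357
grasp_force: 24.8
210 ccccccgggggggggggggggg.cccccc
216 cccccggggggggggggggggggcccccc
222 cccc..ggggggggg.........ccccc
228 ccccgo#oooooooooo#ooooo#ccccc
234 ccccoo###################cccc
240 cccoooooooooooooooooooooooccc
246 cccoooooooooooooooooooooooccc
252 cccooooooooooooooooooooooogcc
258 #gcooooooooooooooooooooooog##
264 ggcooooooooooooooooooooooogg#
270 ggcooooooo#########oooooooggg
276 ggcooooo#############oooooggg
282 gg#oooo###############ooooggg
288 #g#ooo################oooog##
294 ###oo##################ooog##
300 ###oo##################ooo###
306 ###oo###################o####
312 ###o####################o####
318 ###o#########################
324 ###o#########################
330 ###o#########################
336 ##go#####################c###
342 ##gg#####################g###
348 ###g#####################g###
354 ###g####################gg###
360 #############################
366 #############################
```

It is within about 8° of upright, well inside the stable range for this base. I'll relieve the pressure and open.

```bash
python3 -m crank '[[[0,0,-0.05,0,1],[0,0,0,0,0.1],[0,0,0,0,0],[0,0,0,0,-0.1],[0,0,0,0,-0.3],[0,0,0,0,-0.5],[0,0,0,0,-0.5],[0,0,0,0,-0.5]]]'; python3 map.py
```

```text
time: 19.77
eef_pos: [0.6013, -0.2231, 0.0396]
orientation: [3.139, 0.001, 1.352]
contact_force: [-0.8, -1.5, 8.0]
width: 0.0638
grasp_force: 0.0
210 ccccccgggggggggggggggggcccccc
216 cccccgggggggggggggggggggccccc
222 cccc.......c......g...g..cccc
228 cccccooo#ooooo#oooo#ooooccccc
234 cccoo#o##################cccc
240 cccoooooooooooooooooooooooccc
246 ccooooooooooooooooooooooooccc
252 ccooooooooooooooooooooooooccc
258 ccooooooooooooooooooooooooccc
264 ccoooooooooo#####oooooooooccc
270 ccoooooooo#########oooooooccc
276 ccoooooo#############ooooocc.
282 .cooooo###############oooocgg
288 .g.ooo################ooooggg
294 .ggoo##################oooggg
300 .ggoo##################oooggg
306 ..goo###################ocggg
312 ..go####################ocggg
318 .ggo#####################cggg
324 ..go#####################cggg
330 ..go#####################cggg
336 g..o#####################.ggg
342 gggg#####################gggg
348 gggg####################ggggg
354 ggggg###################ggggg
360 g###########################g
366 ############################g
```

There's still 8 N vertical with the fingers off, so the palm is just touching the cap. I'll rise straight up slowly.

```bash
python3 -m crank '[[[0,0,-0.1,0,-0.6],[0,0,-0.15,0,-0.8],[0,0,-0.3,0,-1],[0,0,-0.7,0,-1],[0,0,-1,0,-1],[0,0,-1,0,-1],[0,0,-1,0,-1],[0,0,-1,0,-1],[0,0,0,0,-1],[0,0,0,0,-1]]]'; python3 - <<'E'
from h import *
from station import *
np.set_printoptions(precision=4,suppress=True)
s=observe();d=get_image("wrist");T=tool(s)@np.array(d["hand_eye"]);print(s["eef_pos"],s["width"],s["contact_force"])
cv2.imwrite("pics/y.png",d["pixels"][:,:,::-1])
x=np.array([.216,.976]);y=np.array([.976,-.216])
p=d["pixels"].astype(int)
for r in range(100,400,8):
    q=""
    for c in range(200,441,6):
        v=p[r:r+3,c-1:c+2].reshape(-1,3).mean(0)
        q+="#" if v.sum()<130 else "o" if v[0]>v[2]*2.5 else "c" if v[0]>1.45*v[2] else "g" if v.max()-v.min()<25 and v.sum()<400 else "."
    print(r,q)
# predicted upright bottle cap top/shoulder pixels, base at several offsets along x from TCP
for k in(-.005,0,.005,.01):
    b=s["eef_pos"][:2]+k*x
    P=[np.r_[b,.110],np.r_[b+.018*x,.084],np.r_[b-.018*x,.084],np.r_[b+.018*x,.004]]
    print(k,proj(d,P,T).round(0).tolist())
E
```

```text
time: 21.08
eef_pos: [0.6, -0.2219, 0.1955]
orientation: [-3.141, -0.0, 1.353]
contact_force: [0.1, -0.1, -1.0]
width: 0.0859
grasp_force: 0.0
[ 0.6    -0.2219  0.1955] 0.08594007309487468 [ 0.0934 -0.0742 -1.0279]
100 ...............ccccccccccc...............
108 .............ccccccccccccccc.............
116 ............ccccccccccccccccc............
124 ...........ccccccccccccccccccc...........
132 ..........cccccccccccccccccccc...........
140 ..........ccccccccccccccccccccc..........
148 ..........ccccccccccccccccccccc..........
156 g.........ccccccccccccccccccccc..........
164 #g........cccccccgggggggccccccc..........
172 ##........ccccccco#oooooccccccc..........
180 ###........cccccoooooooooccccc...........
188 ###........cccccooo####ooccccg...........
196 ###.........ccccoo######occc.............
204 ###...........ccoo######occ..............
212 ###.............co######ogg..............
220 ##g...............g####cgggg.............
228 #gg..................ggggggg.............
236 ggggg...................gg...............
244 ggggggg..................................
252 ggggggg
[... 442 characters left out ...]
ggggg#
332 ggggggggg....................gggggggggggg
340 ggggggggg.....................ggggggggggg
348 #ggggggggggggggg...............ggggggggg#
356 ##ggggggggggggggggggggggggggggggggggggg##
364 ###gggggg#######################gggggg###
372 ####g##############################gg####
380 #########################################
388 #########################################
396 #########################################
-0.005 [[319.0, 216.0], [319.0, 181.0], [319.0, 228.0], [319.0, 163.0]]
0 [[319.0, 208.0], [319.0, 174.0], [319.0, 222.0], [319.0, 158.0]]
0.005 [[319.0, 201.0], [319.0, 167.0], [319.0, 215.0], [319.0, 153.0]]
0.01 [[319.0, 194.0], [319.0, 160.0], [319.0, 209.0], [319.0, 147.0]]
```

The column profile matches an upright bottle: cap centre at row 204, shoulder at 171, base at about 162. That puts it roughly 17 mm from the mat centre, inside the 42 mm limit. Now for the lid tab.

```bash
python3 -m crank '[[[0,0,0,-1,-1],[0,0,0,-1,-1],[0,0,0,-1,-1],[0,0,0,-1,-1],[0,0,0,-1,-1],[0,0,0,-1,-1],[0,0,0,-1,-1],[0,0,0,-1,-1],[0,0,0,-1,-1],[0,0,0,-1,-1],[0,0,0,-1,-1],[0,0,0,-1,-1]]]' 60
python3 -m crank '[[[0,0,0,-1,-1],[0,0,0,-1,-1],[0,0,0,-1,-1],[0,0,0,-1,-1],[0,0,0,-1,-1],[0,0,0,-1,-1],[0,0,0,-1,-1],[0,0,0,-0.6,-1]]]'
python3 -m crank '[[[0.515,0.985,0,0,-1],[0.515,0.985,0,0,-1],[0.515,0.985,0,0,-1],[0.515,0.985,0,0,-1],[0.515,0.985,0,0,-1],[0.515,0.985,0,0,-1],[0.515,0.985,0,0,-1],[0.515,0.985,0,0,-1],[0.515,0.985,0,0,-1],[0.515,0.985,0,0,-1],[0.515,0.985,0,0,-1]]]'
python3 -m crank '[[[0.515,0.985,0,0,-1],[0.515,0.985,0,0,-1],[0.515,0.985,0,0,-1],[0,0,0,0,-1],[0,0,0,0,-1]]]'
python3 - <<'E'
from h import *
from station import *
np.set_printoptions(precision=4,suppress=True)
s=observe();d=get_image("wrist");T=tool(s)@np.array(d["hand_eye"])
h=cv2.cvtColor(d["pixels"],cv2.COLOR_RGB2HSV)
m=((abs(h[...,0].astype(int)-28)<6)&(h[...,1]>180)&(h[...,2]>70)).astype(np.uint8)
_,L,st,c=cv2.connectedComponentsWithStats(m);k=1+st[1:,4].argmax();print(st[k],c[k])
r=cv2.minAreaRect(np.argwhere(L==k)[:,::-1].astype(np.float32));print(r)
p=at(d,cv2.boxPoints(r),.0855,T);ctr=p[:,:2].mean(0);print(p,ctr)
e=(ctr-s["eef_pos"][:2]);R=tool(s)[:2,:2];print("tab ctr in tool xy",R.T@e)
print("sides",[np.linalg.norm(p[i]-p[i-1]) for i in range(4)],[np.degrees(np.arctan2(*(p[i]-p[i-1])[1::-1])) for i in range(4)])
E
```

```text
time: 22.62
eef_pos: [0.5996, -0.2217, 0.1946]
orientation: [-3.141, -0.002, 2.315]
contact_force: [0.6, 0.2, 0.1]
width: 0.0853
grasp_force: 0.0
time: 23.62
eef_pos: [0.5996, -0.2217, 0.1946]
orientation: [3.141, -0.002, 2.923]
contact_force: [0.2, 0.7, 0.1]
width: 0.0852
grasp_force: 0.0
time: 25.0
eef_pos: [0.5045, 0.1333, 0.1949]
orientation: [-3.141, -0.002, 2.921]
contact_force: [0.2, 0.1, 0.1]
width: 0.0854
grasp_force: 0.0
time: 25.62
eef_pos: [0.4795, 0.2285, 0.1952]
orientation: [-3.141, -0.001, 2.921]
contact_force: [0.5, 0.2, 0.2]
width: 0.0855
grasp_force: 0.0
[ 291  170   55   62 3323] [317.9067 200.325 ]
((317.9999694824219, 200.49998474121094), (53.99999237060547, 60.99999237060547), 0.0)
[[0.4986 0.2029 0.0855]
 [0.4539 0.2139 0.0855]
 [0.4623 0.2515 0.0855]
 [0.5074 0.2422 0.0855]] [0.4806 0.2276]
tab ctr in tool xy [-0.0013 -0.0006]
sides [np.float64(0.040276567601589014), np.float64(0.04605641026240996), np.float64(0.03845913405898234), np.float64(0.04603946798323719)] [np.float64(-102.63176357981146), np.float64(166.16993141237762), np.float64(77.3461935419856), np.float64(-11.5685749274153)]
```

```bash
python3 -m crank '[[[0.13,0,0.8,0,-1],[0,0,1,0,-1],[0,0,1,0,-1],[0,0,1,0,-1],[0,0,0.7,0,-1],[0,0,0,0,-1],[0,0,0,0,1],[0,0,0,0,1],[0,0,0,0,1],[0,0,0,0,1],[0,0,0,0,1],[0,0,0,0,1]]]' 60
```

```text
time: 27.18
eef_pos: [0.4764, 0.2285, 0.0621]
orientation: [-3.139, 0.002, 2.92]
contact_force: [-2.7, -7.8, 11.2]
width: 0.0387
grasp_force: 59.7
```

The tab is gripped (width 39 mm, 60 N). I'll lift it along the arc about the hinge, with the tab turning between the pads.

```bash
python3 -m crank '[[[-0.01,0,-0.31,0,1],[-0.03,0,-0.31,0,1],[-0.04,0,-0.31,0,1],[-0.06,0,-0.3,0,1],[-0.07,0,-0.3,0,1],[-0.08,0,-0.3,0,1],[-0.1,0,-0.29,0,1],[-0.1,0,-0.29,0,1],[-0.12,0,-0.29,0,1],[-0.13,0,-0.28,0,1],[-0.14,0,-0.27,0,1],[-0.16,0,-0.27,0,1]]]' 60
```

```text
time: 28.68
eef_pos: [0.506, 0.2219, 0.1663]
orientation: [-3.139, -0.001, 2.92]
contact_force: [1.3, -4.7, -7.0]
width: 0.0387
grasp_force: 61.4
```

```bash
python3 -m crank '[[[-0.17,0,-0.26,0,1],[-0.18,0,-0.26,0,1],[-0.19,0,-0.24,0,1],[-0.2,0,-0.24,0,1],[-0.21,0,-0.22,0,1],[-0.22,0,-0.22,0,1],[-0.23,0,-0.21,0,1],[-0.24,0,-0.2,0,1],[-0.25,0,-0.18,0,1],[-0.25,0,-0.18,0,1],[-0.26,0,-0.16,0,1],[-0.27,0,-0.16,0,1]]]' 60
python3 -m crank '[[[0,0,0,0,1],[0,0,0,0,1],[0,0,0,0,1],[0,0,0,0,1]]]' 60
python3 - <<'E'
from h import *
from station import *
np.set_printoptions(precision=4,suppress=True)
s=observe();p=s["eef_pos"];X=np.array([.976,-.217])
P0=np.array([.4764,.2285]);hinge=P0+.213*X;print("hinge",hinge)
dx=(hinge-p[:2])@X;dz=p[2]+grasp_offset-.0755;print(dx,dz,np.degrees(np.arctan2(dz,dx)),np.hypot(dx,dz))
# check lid: project lid edge + tab pts in scene for angles, and bottle
d=get_image("scene");px=d["pixels"].astype(int)
g=cv2.cvtColor(d["pixels"],cv2.COLOR_RGB2HSV)
m=((abs(g[...,0].astype(int)-28)<6)&(g[...,1]>170)&(g[...,2]>60)).astype(np.uint8);m[:, :260]=0
_,L,st,c=cv2.connectedComponentsWithStats(m);o=st[1:,4].argsort()[::-1][:4]+1;print("yellow",[(st[i].tolist(),c[i].round(0).tolist()) for i in o])
Y=np.array([.217,.976])
for a in(45,50,55,60,65,70):
    t=np.radians(a)
    Q=[np.r_[hinge-X*(r*np.cos(t)-h*np.sin(t))+Y*w,.0755+r*np.sin(t)+h*np.cos(t)] for r,h,w in((.211,.005,0),(.185,.008,-.115),(.185,.008,.115),(.23,.005,0))]
    print(a,proj(d,Q).round(0).tolist())
v=px[165:240:3,225:275:2]
for r in range(170,225,3):
    print(r,"".join("#" if q.sum()<120 else "o" if q[0]>2.2*q[2] else "c" if q[0]>1.5*q[2] else "." for q in px[r,225:275]), "   ", "".join("%x"%(int(q.sum())//48) for q in px[r-80,320:440:2]) )
E
```

```text
time: 30.18
eef_pos: [0.5835, 0.2046, 0.2422]
orientation: [-3.139, -0.003, 2.921]
contact_force: [-1.1, -5.3, -4.6]
width: 0.0386
grasp_force: 61.6
time: 30.68
eef_pos: [0.5834, 0.2046, 0.2421]
orientation: [-3.139, -0.002, 2.921]
contact_force: [-2.7, -5.8, -3.0]
width: 0.0384
grasp_force: 61.9
hinge [0.6843 0.1823]
0.10333650027915153 0.18529193362786178 60.851783284403226 0.21215921605599655
yellow [([581, 314, 3, 1, 3], [582.0, 314.0]), ([597, 310, 3, 1, 3], [598.0, 310.0]), ([585, 313, 3, 1, 3], [586.0, 313.0]), ([589, 312, 3, 1, 3], [590.0, 312.0])]
45 [[391.0, 157.0], [350.0, 156.0], [429.0, 176.0], [393.0, 151.0]]
50 [[390.0, 156.0], [348.0, 156.0], [429.0, 175.0], [392.0, 149.0]]
55 [[389.0, 156.0], [347.0, 155.0], [428.0, 175.0], [391.0, 149.0]]
60 [[388.0, 156.0], [345.0, 155.0], [428.0, 176.0], [389.0, 149.0]]
65 [[386.0, 157.0], [343.0, 156.0], [427.0, 177.0], [388.0, 149.0]]
70 [[384.0, 158.0], [341.0, 157.0], [426.0, 179.0], [386.0, 151.0]]
170 ..................................................     aa922222222222222222224abbbbb943222222222333226aa99aaaaaaa65
173 .....
[... 1450 characters left out ...]
.........ccccccccccccccccccc.......     5532223222222222222222222224a32222222222222369aaabbbbbbbbbbb
212 .......ccccccccccccccccccccccccccccccccccccc......     2322232332223222222333222224b932222222222222345549bbbbbbbbbb
215 .......cccccccccccccccccccccccccccccccccccc.......     54322322332222322222322222229b6222222222238b53335ababbbbbbbb
218 .......cccccccccccccccccccccccccccccccccc.........     77654333222322222333457a61226a222332222228bb63239baabbbbbbbb
221 ..........cccccccccccccccccccccccccccc............     766665555555555555559aaaa2222222aaba932228bb7239baaaabbbbbbb
224 ..............cccccccccccccccccc..................     777676555555555557aaaaaaa7322226babbb62227b8239bbbbabbbbbbbb
```

```bash
python3 - <<'E'
from h import *
from station import *
X=np.array([.976,-.217]);Y=np.array([.217,.976]);b=np.array([.6005,-.2195])
for n in("scene","side"):
    d=get_image(n);q=proj(d,[np.r_[b,z] for z in(.004,.084,.110)]);print(n,q.round(1).tolist())
    p=d["pixels"].astype(int);u0,v0=q[1].astype(int)
    for r in range(v0-22,v0+44,2): print(r,"".join("#" if k.sum()<110 else "o" if k[0]>2.2*k[2] else "c" if k[0]>1.5*k[2] else "." for k in p[r,u0-25:u0+26]))
s=observe();print(s["eef_pos"],s["contact_force"],s["grasp_force"],s["time"])
E
```

```text
scene [[245.7, 210.6], [242.7, 191.2], [241.6, 184.5]]
169 ...................................................
171 ...................................................
173 ...................................................
175 ...................................................
177 ...................................................
179 ...................................................
181 ...................................................
183 ...................................................
185 ...................................................
187 ...................................................
189 ............................cccc...................
191 ...................ccoc...ccooooc..................
193 ..................coooooooooooocc..................
195 ..................ccccooooooocccc..................
197 ...................cccccccccccccc..................
199 ...................cccccccccccc....................
201 .........................cccc.......cccccc.........
203 ....................................ccccccccccc....
205 .................................
[... 2102 characters left out ...]
co#o####o#######oooooooooooc..............
273 ......ccoo##o##oc#ooooooooooooooocc................
275 .........cccoo#o#oooooooooooooocc..................
277 .............cccccoocooooococc.....................
279 ...................................................
281 ...................................................
283 ...................................................
285 ...................................................
287 ...................................................
289 ...................................................
291 ...................................................
[0.58337838 0.20457605 0.2421116 ] [-3.16626783 -5.69613921 -3.78021146] 61.87838673591614 30.825
```

The bottle stands upright on the mat in both views, and the lid is held at about 60° with steady readings. I'll hand it in.

```bash
python3 -c "
from station import *
print(job_done())"
```

```text
the job is handed in; nothing more can be done
None
```

I handed the job in at 30.8 s; the station gave no verdict. By my measurements, the bottle is released and upright about 17 mm from the cork mat's centre, and the gripper is holding the lid still at about 60 degrees.

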